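# Hold the programming fixture's reset button down through its lid

### The job

Secure the lid of the phone programming fixture first: swing its turnbutton all the way round to the stop so that it lies over the lid. Then take the screwdriver out of its stand, reach its blade through the small round hole in the lid and press the recessed reset button fully down; finish while still gripping the screwdriver and holding the button down. Leave the lid shut and do not knock the other things on the bench about.

Things in the scene. Friction and masses are not known exactly. Their poses are not given: they have to be found in the camera images.
- jig: phone programming fixture, fixed: grey box 150 (x) x 104 (y) x 46 mm high, opened phone inside. Origin: centre of underside; x to the hinge side (away from the robot), y left, z up. Its front 23 mm is a solid rail with the turnbutton; a hinged aluminium lid covers the rest (rail and lid tops at z = 46 mm). Lid: 84 x 34 mm window over the phone (+y side), one small round hole (-y side).
- lid (a joint): lid hinge at the far (+x) edge; 0 = shut (it lies shut at the start and falls shut by its weight), grows as the front edge lifts (rad).
- latch (a joint): turnbutton on the front rail: steel arm turning about an upright pin with slight friction (0.03 N m); stays where left. 0 = arm points along the fixture's +y, beside the lid (open); it swings clockwise seen from above to its stop at 1.571, pointing along +x over the lid (secured). Starts at 0 to 0.35 rad.
- latch_pin (a point): point on the turnbutton's pin axis, 63.5 mm above the bench (16 mm above the arm's underside); fixed to the fixture at x = -64, y = 0 mm; axes as the fixture's.
- latch_tab (a point): middle of the turnbutton's raised finger tab, 30 mm out from the pin along the arm, as high as latch_pin. Tab: 20 mm long along the arm, 12 mm wide, from 47.5 to 69.5 mm above the bench; the arm is 12 mm wide, 8 mm thick. The point's y axis points along the arm away from the pin.
- hole (a point): centre of the mouth of the round hole, on top of a dark steel eyelet ring 20 mm across that stands 2 mm proud of the lid; mouth 48 mm above the bench. The hole is 12 mm across, straight down, and moves with the lid.
- button_top (a point): centre of the top of the recessed reset button (white, round, 14 mm across) straight below the hole; its top is 26 mm below the hole's mouth, 22 mm above the bench when up.
- reset_button (a joint): travel of the reset button, 0 = up, 0.005 m = fully down at its stop; a spring pushes back with 1 N at first and 3.5 N fully down, and it comes up when let go.
- stand: wooden block 52 x 52 mm, 58 mm high, on a 70 x 70 mm foot, fixed to the bench, with a 5 mm hole straight down its middle. Origin: centre of the underside.
- driver: precision screwdriver, 121 mm long, 22 g, upright in the stand, blade down, the handle's lower shoulder on the block. Handle round, 13 mm across, 68 mm long; shaft 3 mm across, 52.5 mm long. Body y points from blade to handle end (up, as it stands); origin on the handle's surface 60.5 mm from the tip, centre line 6.6 mm from it along body +z.
- driver_tip (a point): blade tip of the screwdriver, on its centre line; about 6 mm above the bench as it stands.
- driver_grip (a point): point on the centre line in the upper half of the handle, 90.5 mm from the tip and 30 mm below the handle's top end; about 96 mm above the bench as it stands.
- jar: bystander: small round jar with a screw cap, 34 mm across, 38 mm tall. Origin: centre of the underside.
- spool: bystander: small solder spool, 45x36x20 mm. Origin: centre of the underside.
- phone: bystander: keypad phone lying flat, 107x47x16 mm. Origin: centre of the underside.
- battery: bystander: flat phone battery, 54x38x6 mm. Origin: centre of the underside.
- tweezers: bystander: tweezers lying flat, 120x12x8 mm. Origin: centre of the underside.
- box: bystander: small cardboard carton, 56x28x24 mm. Origin: centre of the underside.

How it is judged:
On the way, in this order (a step that is already met when the one before it is completed fails the run):
1. the turnbutton is turned over the shut lid while the screwdriver still stands in its stand (value of joint latch above 1.35 rad and value of joint lid below 0.03 rad and horizontal distance between driver_tip and stand below 0.02 m and height (world z) of driver_tip below 0.03 m), for 0.2 s.
2. the screwdriver is gripped and lifted clear of the stand (height (world z) of driver_tip above 0.06 m and contact force between the fingers and driver above 1 N), for 0.2 s.
At the end, for the whole second after the job is handed in: Turnbutton over the lid (above 1.35 rad), lid shut (below 0.03 rad); the screwdriver, gripped (over 1 N) and within 0.5 rad of upright, presses the fixture (over 1 N) with its tip within 8 mm of the button's centre and keeps the button more than 4 of its 5 mm down through the last second (value of joint latch above 1.35 rad and value of joint lid below 0.03 rad and value of joint reset_button above 0.004 m and horizontal distance between driver_tip and button_top below 0.008 m and contact force between driver and jig above 1 N and contact force between the fingers and driver above 1 N and angle between driver's own y axis and vertical below 0.5 rad); the arm keeps its last pose, push and grip.
It fails at once if a bystander (jar, spool, phone, battery, tweezers or carton) is moved more than 40 mm (distance of any of jar, spool, phone, battery, tweezers, box from where it was at the start of the episode above 0.04 m).
It also fails if it takes over 61 s, if anything falls off the work surface, if the arm or the gripper's body presses on something with over 40 N, if the wrist force passes 120 N, or if a joint passes its speed limit or range.

### The arm

A 6-joint arm with a two-finger parallel gripper is mounted at the origin on a cart in front of the work surface, level with it; the furniture and walls round the work are solid. World frame = base frame: x ahead of the robot, y to its left, z up, the work surface at z = 0. Lengths are in m, angles in rad, forces in N, time in s.
With the tool pointing down it reaches from about 0.3 to 0.775 m from the base axis. Payload 14.6 kg.
Tool frame: the origin (TCP) lies at the very end of the fingers, on their centre line; the grasp point (between the pads) lies 19 mm behind it; z points along the fingers, y is the line along which they close (so a half turn about z gives the same grasp; the last joint's range is limited). The gripper opens to 94 mm and grips with 3 to 60 N. Pads are 16 mm wide; open, the fingers measure 119 mm over their backs; the gripper's body (75 mm by 177 mm) begins 78 mm behind the grasp point.
Start: joints at [-1.395, 0.3, 1.521, -0, 1.321, -0.067], TCP at [0.132, -0.534, 0.205] pointing down, gripper open.
Joint ranges: [-3.03, 3.03], [-0.79, 2.21], [0.23, 2.52], [-1.04, 4.18], [0, 3.07], [-2.55, 2.55]. Speed limits (rad/s): [2.22, 2.22, 2.57, 3.14, 3.14, 3.14].

### API

Orientations are given as [roll, pitch, yaw] about the fixed x, y, z axes, in that order (R = Rz(yaw) Ry(pitch) Rx(roll)).
In Python, from station import ctrl gives the robot as it stands.
- The arm moves only by the shell command python3 -m pendant 'ROWS' [OPENING] [FORCE]. ROWS is JSON, a list of rows, each a list of 2 entries, a list of its own where there are three numbers: the shift along the world's x, y, z in cm, then the turn about the world's z in rad. A call has 1 to 20 rows; each row shifts and turns the commanded pose from where the row before left it; what a row does not reach is not made up. A row lasts 1/12 s, in which the tool goes at most 41.7 mm and 7.16 degrees, less where a joint would pass 70% of its speed; a pose out of reach is approached as far as the arm can. A call is refused whole if a number of a shift passes 4.17 or a number of a turn 0.125, either way. A call with a gripper value outside its range is refused whole. OPENING is the opening, from 0 (shut) to 1 (fully open), set as the call begins (- or left out, the last holds). The fingers move at their own pace and stop on an object; FORCE is the grip in N (left out, the last holds). Time passes only in rows, so rows that do not move let the fingers close. It gives the time, the measured TCP pose, the force, the opening and the grip force at its end, in the units of the state.
- ctrl.get_obs(): the state, without advancing time (a new reading comes with each control period).
- ctrl.camera(name): name is "scene" or "top" or "wrist"; returns a dict with "color" (480x640x3 uint8, red, green, blue), "intrinsics" (3x3 intrinsics, pixels), "k1" (the pictures are not rectified: a ray, as slopes to the right and down, at radius r is drawn at 1 + k1 r^2 times it, then the intrinsics apply), "camera_from_world" (4x4, takes a point from world to camera coordinates). Camera axes: x right, y down, z forward; pixel columns grow to the right and rows downward; lengths in m; the calibration is good to about 2 mm. A picture is of the moment at which its call begins. There is no depth.
- ctrl.hand_in(): hands the job in; it is judged then, once.
The state is a dict: "time_s": time; "qpos": joint angles; "joint_vel": joint speeds; "tau": joint torques, N m; "ee_pos": TCP position; "eef_rot": TCP orientation; "force": force on the tool from outside, world axes, zero at the start; "moment": the same for the moment, N m; "grip_width": finger opening in m; "grip_force": force on a finger pad.
Only numpy, scipy, OpenCV 4.12 (cv2) and the standard library are available. Lean on these libraries where they do the work, as an engineer would, in place of code of your own. Each camera call takes 0.05 s, during which the arm holds its last target. There are 200 camera calls.

## Working session

There is one attempt and no reset: what is moved stays moved. The work goes in short steps, Python scripts to look and compute and a shell command to move; the robot and the scene stay as the last step left them, time stands still between calls to the robot, and variables do not carry over. Pictures are saved under pics/ and viewed, at most 10 in all, crops included, and the job is handed in when it is done.

```bash
mkdir -p pics
cat > h.py <<'E'
import numpy as np, cv2
from station import ctrl
def snap(n,f):
    c=ctrl.camera(n); cv2.imwrite(f'pics/{f}.png',c['color'][:,:,::-1]); np.save(f'pics/{f}.npy',c,allow_pickle=True); return c
def load(f): return np.load(f'pics/{f}.npy',allow_pickle=True).item()
def ray(c,u,v):
    K=c['intrinsics'];D=np.array([c['k1'],0,0,0,0.])
    # forward model: drawn = (1+k1 r^2)*ray
    p=cv2.undistortPoints(np.array([[[u,v]]],float),np.array(K,float),D)[0,0]
    T=np.array(c['camera_from_world']);R=T[:3,:3]
    return -R.T@T[:3,3], R.T@np.array([p[0],p[1],1.])
def onz(c,u,v,z):
    o,d=ray(c,u,v); return o+d*(z-o[2])/d[2]
def proj(c,P):
    T=np.array(c['camera_from_world']);rv=cv2.Rodrigues(T[:3,:3])[0]
    return cv2.projectPoints(np.array(P,float).reshape(-1,1,3),rv,T[:3,3],np.array(c['intrinsics'],float),np.array([c['k1'],0,0,0,0.]))[0][:,0]
def two(c1,p1,c2,p2):
    o1,d1=ray(c1,*p1);o2,d2=ray(c2,*p2)
    t=np.linalg.lstsq(np.c_[d1,-d2],o2-o1,rcond=None)[0]
    a=o1+t[0]*d1;b=o2+t[1]*d2; return (a+b)/2,np.linalg.norm(a-b)
E
python3 - <<'E'
from h import *
for n in('top','scene'):
    c=snap(n,n+'0'); print(n,ray(c,320,240),c['intrinsics'][0],c['k1'])
print(ctrl.get_obs())
E
```

```text
top (array([0.37589371, 0.07230621, 1.10583274]), array([ 0.12012987,  0.01571815, -0.99264067])) [546.76650088   0.         319.85048611] 0.04420675068142418
scene (array([-0.27990514,  0.72205347,  0.6206816 ]), array([ 0.69737644, -0.55649362, -0.45177547])) [574.68265449   0.         325.43206626] -0.18366348856370576
{'time_s': 0.1, 'qpos': array([-1.39462208e+00,  3.00429336e-01,  1.52151711e+00,  1.13558840e-05,
        1.32070241e+00, -6.65862284e-02]), 'joint_vel': array([-0.00177359,  0.00100812, -0.00150275, -0.00020591, -0.00084494,
       -0.00093659]), 'tau': array([ 1.43075267e-03, -5.32644868e+01, -3.53282547e+01,  7.09775719e-02,
        2.35256605e-02, -6.75012507e-05]), 'ee_pos': array([ 0.13217663, -0.53363822,  0.2049363 ]), 'eef_rot': array([-3.14053952e+00, -8.12518598e-05,  2.42757616e-01]), 'force': array([-0.32367676,  0.72789416, -0.06018539]), 'moment': array([ 0.03775056,  0.01188428, -0.02125661]), 'grip_force': 0.0, 'grip_width': 0.0941935313014678}
```

View pics/top0.png

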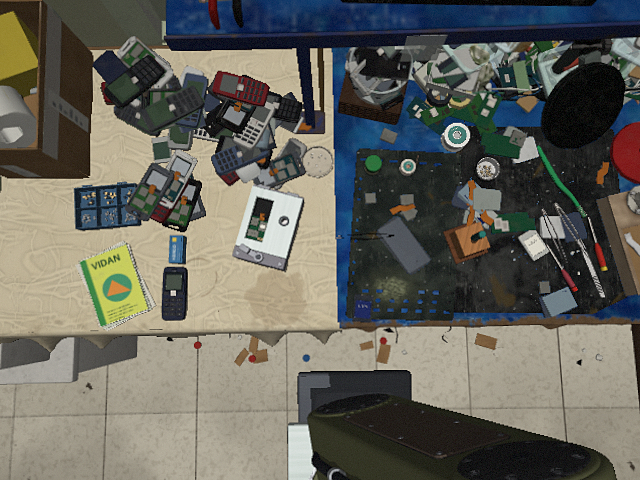

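View pics/scene0.png

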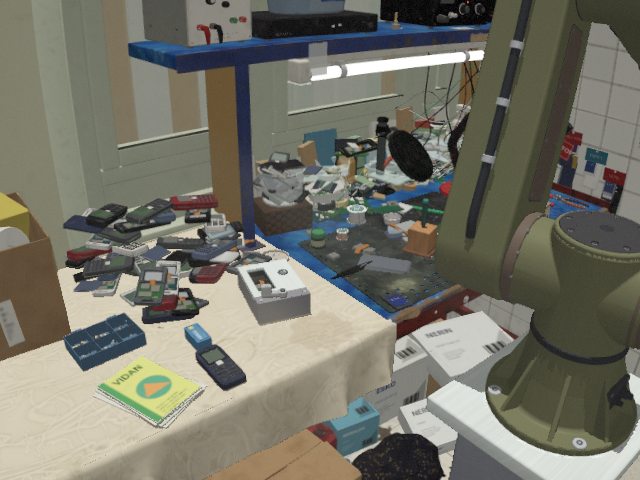

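The top view shows the jig at about (270,228) with its eyelet at (285,220) and its turnbutton at about (245,255), and the stand at (467,242). The scene view shows the jig at (275,290) and the stand at (422,238) with a green handle at (424,210). I'll enlarge these areas.

Run:
```python
from h import *
t=load('top0')['color'];s=load('scene0')['color']
f=lambda im,x,y,w,h,k:cv2.resize(im[y:y+h,x:x+w],None,fx=k,fy=k,interpolation=cv2.INTER_CUBIC)
a=f(t,225,180,100,100,4);b=f(t,425,200,100,100,4)
c=f(s,230,250,100,50,4);d=f(s,390,185,100,50,4)
cv2.imwrite('pics/crop0.png',np.vstack([np.hstack([a,b]),np.hstack([c,d])])[:,:,::-1])
c=load('top0')
for p,z in [((270,228),.046),((467,242),.058)]: print(onz(c,*p,z))
```

```text
[0.52975245 0.18670889 0.046     ]
[ 0.49340266 -0.19241979  0.058     ]
```

View pics/crop0.png

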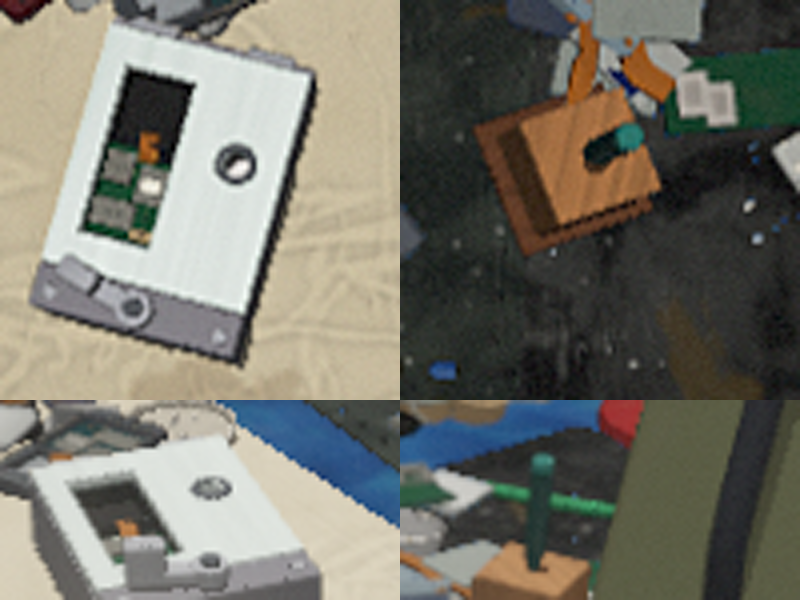

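Crops: in the top image the hole is at (283.6,220.6), the pin at (257.6,256.6), the tab at (245,248) and the driver's cap at (481.6,233.9). The block-top corners average about (472.1,238.6). In the scene image the hole is at (282.5,271.7), the pin at (282.4,290) and the cap at (425.6,200.4).

Run:
```python
from h import *
c=load('top0');s=load('scene0');k=lambda x,y,ox,oy:((x+.5)/4-.5+ox,(y+.5)/4-.5+oy)
H=onz(c,*k(236,164,225,180),.048);P=onz(c,*k(132,306,225,180),.058);T=onz(c,*k(80,273,225,180),.0695)
print('hole',H,'pin',P,'tab',T)
print(two(c,k(236,164,225,180),s,k(211,87,230,250)),two(c,k(132,306,225,180),s,k(210,160,230,250)))
C=[onz(c,*k(x,y,225,180),.046)[:2] for x,y in[(114,22),(315,72),(240,364),(32,300)]]
C=np.array(C);print('corners',C,C.mean(0),np.linalg.norm(np.diff(np.r_[C,C[:1]],axis=0),axis=1))
e=(C[0]+C[1]-C[2]-C[3]);print('yaw',np.arctan2(e[1],e[0]),'hole-pin dir',np.arctan2(*(H-P)[1::-1]),np.linalg.norm((H-P)[:2]))
d=T-P;print('tab',np.linalg.norm(d[:2]),np.arctan2(d[1],d[0]))
B=[onz(c,*k(x,y,425,200),.058)[:2] for x,y in[(120,122),(220,88),(260,188),(160,225)]]
B=np.array(B);print('block',B.mean(0),np.linalg.norm(np.diff(np.r_[B,B[:1]],axis=0),axis=1));e=B[1]-B[0];print('standyaw',np.arctan2(e[1],e[0]))
print('cap',onz(c,*k(228,137,425,200),.127),two(c,k(228,137,425,200),s,k(143,62,390,185)))
```

```text
hole [0.54353358 0.15967686 0.048     ] pin [0.47375197 0.20959298 0.058     ] tab [0.48896345 0.23288083 0.0695    ]
(array([0.54390423, 0.15990057, 0.04595566]), np.float64(0.00014213825838888295)) (array([0.47377483, 0.20964948, 0.05646813]), np.float64(0.0003707325976236398))
corners [[0.61613888 0.21959735]
 [0.5889619  0.12042663]
 [0.4456273  0.15877573]
 [0.47874678 0.25993314]] [0.53236871 0.18968321] [0.10282714 0.14837608 0.10644116 0.14319067]
yaw -0.2732776133550366 hole-pin dir -0.620933468878032 0.08579681423945118
tab 0.027815693132297505 0.9921788905692676
block [ 0.49991989 -0.20241562] [0.05073898 0.05127466 0.05093771 0.05261882]
standyaw -1.259970769015779
cap [ 0.49979585 -0.20159189  0.127     ] (array([ 0.500234  , -0.20270712,  0.12317369]), np.float64(0.0001277237506488984))
```

```bash
python3 -m pendant '[[[1.6,3.4,0],0.0375],[[1.6,3.4,0],0.0375],[[1.6,3.4,0],0.0375],[[1.6,3.4,0],0.0375],[[1.6,3.4,0],0.0375],[[1.6,3.4,0],0.0375],[[1.6,3.4,0],0.0375],[[1.6,3.4,0],0.0375],[[1.6,3.4,0],0.0375],[[1.6,3.4,0],0.0375],[[1.6,3.4,0],0.0375],[[1.6,3.4,0],0.0375],[[1.6,3.4,0],0.0375],[[1.6,3.4,0],0.0375],[[1.6,3.4,0],0.0375],[[1.6,3.4,0],0.0375],[[1.6,3.4,0],0.0375],[[1.6,3.4,0],0.0375],[[1.6,3.4,0],0.0375],[[1.6,3.4,0],0.0375]]' 0.4 10
```

```text
time_s: 1.77
ee_pos: [0.4525, 0.1482, 0.2052]
eef_rot: [-3.141, 0.0, 0.995]
force: [0.6, -1.4, -0.7]
grip_width: 0.0377
grip_force: 0.0
```

```bash
python3 -m pendant '[[[1.2,2.8,-2],0],[[1.2,2.8,-2],0],[[1.2,2.9,-2],0],[[0,0,-2],0],[[0,0,0],0]]'
python3 - <<'E'
from h import *
c=snap('wrist','w0');print(ctrl.get_obs()['ee_pos'])
print(proj(c,[[.489,.2335,.0695],[.473,.209,.06],[.5437,.1598,.048]]))
E
```

```text
time_s: 2.18
ee_pos: [0.4864, 0.2315, 0.1211]
eef_rot: [-3.138, 0.006, 0.995]
force: [-0.4, -0.2, -0.8]
grip_width: 0.0377
grip_force: 0.0
[0.48710933 0.23099358 0.12358464]
[[321.736657   253.28266348]
 [321.5526873  290.14310805]
 [442.6964095  287.06544404]]
```

View pics/w0.png

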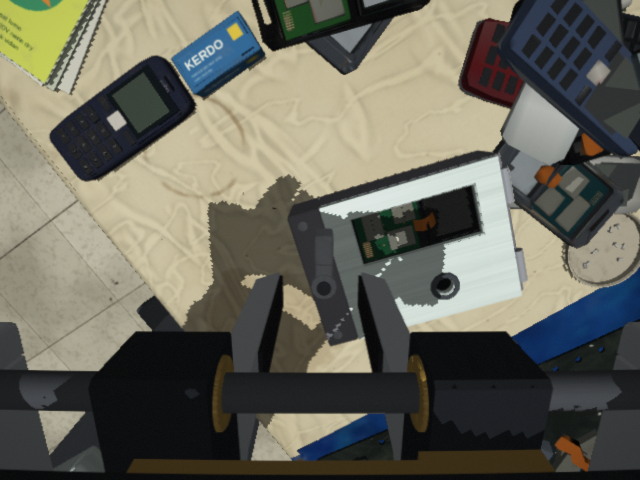

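The wrist view shows the tab at (323,250), the pin at (324,288) and the hole at (445,285), all within 3 px of the predictions. I'll descend and straddle the tab.

```bash
python3 -m pendant '[[[0,0,-2],0],[[0,0,-2],0],[[0,0,-1.5],0],[[0,0,-0.9],0],[[0,0,0],0]]' ; python3 -m pendant '[[[0,0,0],0],[[0,0,0],0],[[0,0,0],0],[[0,0,0],0]]' 0.18
```

```text
time_s: 2.65
ee_pos: [0.4879, 0.2304, 0.0611]
eef_rot: [-3.141, 0.001, 0.992]
force: [-0.3, 0.4, -0.5]
grip_width: 0.0376
grip_force: 0.0
time_s: 2.98
ee_pos: [0.4886, 0.2312, 0.0624]
eef_rot: [3.141, -0.001, 0.993]
force: [-0.2, 0.4, 0.2]
grip_width: 0.0177
grip_force: 0.0
```

```bash
python3 -m pendant '[[[0.25,-0.18,0],-0.11],[[0.23,-0.21,0],-0.11],[[0.2,-0.23,0],-0.11],[[0.18,-0.25,0],-0.11],[[0.15,-0.27,0],-0.11],[[0.11,-0.29,0],-0.11],[[0.08,-0.3,0],-0.11],[[0.05,-0.3,0],-0.11],[[0.02,-0.31,0],-0.11],[[-0.02,-0.31,0],-0.11],[[-0.05,-0.3,0],-0.11],[[-0.08,-0.3,0],-0.11],[[0,0,0],0],[[0,0,0],0],[[0,0,0],0]]'
python3 - <<'E'
from h import *
print(ctrl.get_obs()['moment']); snap('wrist','w1');snap('scene','s1')
s=load('scene0');
a=cv2.imread('pics/w1.png');b=cv2.imread('pics/s1.png')[230:350,200:360]
cv2.imwrite('pics/c1.png',np.vstack([cv2.resize(a,(400,300)),cv2.resize(b,(400,300))]))
E
```

```text
time_s: 4.23
ee_pos: [0.4996, 0.199, 0.0619]
eef_rot: [-3.141, -0.0, -0.326]
force: [-0.3, 3.9, 0.7]
grip_width: 0.0171
grip_force: 1.5
[0.70604467 0.05189827 0.01644494]
```

View pics/c1.png

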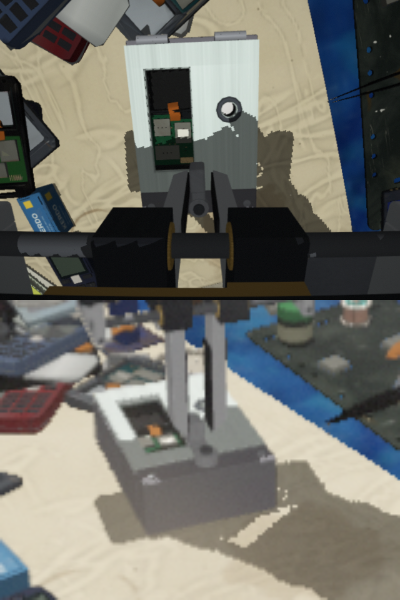

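The latch is at its stop: the wrist and scene crops show the tab pointing along +x over the lid, with 3.9 N of reaction. Next I'll open, rise and move to the driver.

```bash
python3 -m pendant '[[[0,0.05,0],0],[[0,0.05,0],0],[[0,0,2],0],[[0,0,3.5],0],[[0,0,3.5],0],[[0,0,3],0.03],[[0,-3.4,0],0.03],[[0,-3.4,0],0.03],[[0,-3.4,0],0.03],[[0,-3.4,0],0.03],[[0,-3.4,0],0.03],[[0,-3.4,0],0.03],[[0,-3.4,0],0.03],[[0,-3.4,0],0.03],[[0,-3.4,0],0.03],[[0,-3.4,0],0.03],[[0,-3.4,0],0],[[0,-2.5,0],0],[[0,0,0],0],[[0,0,0],0]]' 0.45
python3 - <<'E'
from h import *
o=ctrl.get_obs();print(o['ee_pos'],o['force'])
c=snap('wrist','w2');print(proj(c,[[.5,-.2025,.127],[.5,-.2025,.058]]))
E
```

```text
time_s: 6.0
ee_pos: [0.499, -0.2003, 0.1811]
eef_rot: [-3.141, 0.001, 0.001]
force: [1.1, -0.1, 0.2]
grip_width: 0.0423
grip_force: 0.0
[ 0.49900736 -0.2003292   0.18107545] [ 1.06770196 -0.09580337  0.17648087]
[[323.89381316 255.55864504]
 [323.05699805 229.49366187]]
```

View pics/w2.png

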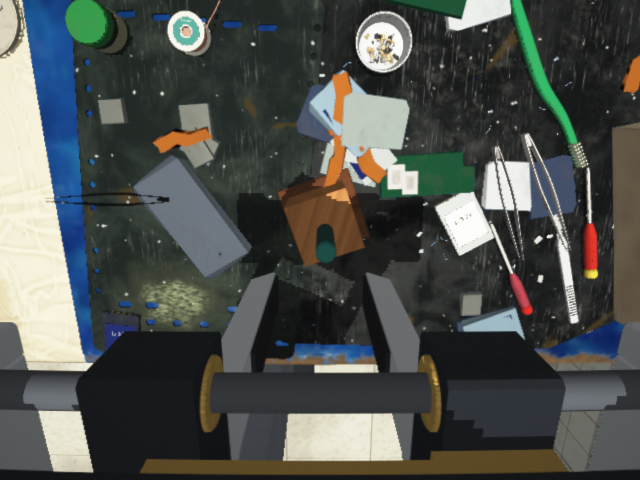

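The driver's cap is at (325,253), as predicted, so I'll descend and grip.

```bash
python3 -m pendant '[[[0.15,-0.2,-2],0],[[0,0,-3],0],[[0,0,-3],0],[[0,0,-2],0],[[0,0,-0.4],0],[[0,0,0],0],[[0,0,0],0]]' && python3 -m pendant '[[[0,0,0],0],[[0,0,0],0],[[0,0,0],0],[[0,0,0],0],[[0,0,0],0],[[0,0,0],0],[[0,0,0],0]]' 0 30
```

```text
time_s: 6.63
ee_pos: [0.5016, -0.201, 0.0787]
eef_rot: [3.141, -0.001, 0.004]
force: [0.2, 0.2, 0.7]
grip_width: 0.0423
grip_force: 0.0
time_s: 7.22
ee_pos: [0.5012, -0.2023, 0.0779]
eef_rot: [3.14, -0.001, 0.003]
force: [-0.2, -4.8, 0.5]
grip_width: 0.0128
grip_force: 30.0
```

```bash
python3 -m pendant '[[[0,-0.1,0],0],[[0,0,0],0],[[0,0,1],0],[[0,0,2],0],[[0,0,2.5],0],[[0,0,2.5],0],[[0,0,2],0],[[0,0,0],0],[[0,0,0],0],[[0,0,0],0]]'
```

```text
time_s: 8.05
ee_pos: [0.5005, -0.202, 0.1767]
eef_rot: [-3.141, 0.001, 0.003]
force: [0.1, -0.0, -0.7]
grip_width: 0.0128
grip_force: 30.0
```

```bash
python3 -m pendant '[[[0.36,3.02,0],0],[[0.36,3.02,0],0],[[0.36,3.02,0],0],[[0.36,3.02,0],0],[[0.36,3.02,0],0],[[0.36,3.02,0],0],[[0.36,3.02,0],0],[[0.36,3.02,0],0],[[0.36,3.02,0],0],[[0.36,3.02,0],0],[[0.36,3.02,0],0],[[0.36,3.02,0],0],[[0,0,0],0],[[0,0,0],0],[[0,0,0],0]]'
python3 - <<'E'
from h import *
e=ctrl.get_obs()['ee_pos'];print(e)
w=snap('wrist','w3');s=snap('scene','s3')
tip=[e[0],e[1],e[2]+.019-.0905];print(tip)
for c in(w,s): print(proj(c,[tip,[.5437,.1598,.048]]))
k=proj(s,[tip])[0].astype(int);x,y=k-[40,45]
a=w['color'][150:350,220:420];b=s['color'][y:y+90,x:x+90];print(x,y)
f=lambda i:cv2.resize(i,(400,400),interpolation=cv2.INTER_CUBIC)
cv2.imwrite('pics/c3.png',np.hstack([f(a),f(b)])[:,:,::-1])
E
```

```text
time_s: 9.3
ee_pos: [0.5437, 0.1596, 0.1764]
eef_rot: [3.141, 0.002, 0.003]
force: [0.3, -0.1, -0.1]
grip_width: 0.0124
grip_force: 30.0
[0.54365512 0.15956653 0.17638468]
[np.float64(0.5436551210346746), np.float64(0.15956652979033306), np.float64(0.10488467830744713)]
[[320.44949454 249.00879712]
 [320.0373906  228.89061353]]
[[281.99195973 245.18108646]
 [282.48822825 270.51839908]]
241 200
```

View pics/c3.png

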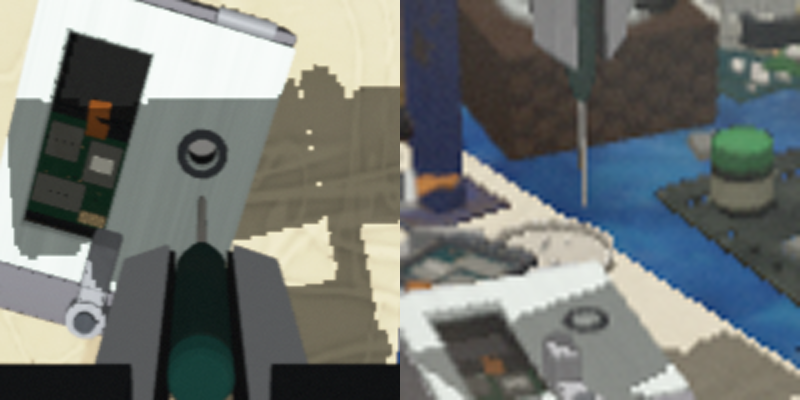

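The latch stays over the lid. In the wrist view the tip is at (321,248) and the hole at (321,227), both matching the predictions within about 1 mm. I'll descend through the hole.

```bash
python3 -m pendant '[[[0.05,0,-2],0],[[0,0,-2],0],[[0,0,-1],0],[[0,0,-0.5],0],[[0,0,-0.5],0],[[0,0,-0.5],0],[[0,0,-0.5],0],[[0,0,-0.5],0],[[0,0,0],0],[[0,0,0],0]]'
```

```text
time_s: 10.23
ee_pos: [0.5446, 0.1601, 0.1024]
eef_rot: [3.142, 0.0, 0.003]
force: [-0.7, -0.1, 0.4]
grip_width: 0.0126
grip_force: 30.0
```

```bash
python3 -m pendant '[[[0,0,-0.4],0],[[0,0,-0.3],0],[[0,0,-0.2],0],[[0,0,0],0],[[0,0,0],0],[[0,0,0],0]]'; python3 -m pendant '[[[0,0,-0.2],0],[[0,0,-0.2],0],[[0,0,-0.1],0],[[0,0,0],0],[[0,0,0],0],[[0,0,0],0]]'
```

```text
time_s: 10.73
ee_pos: [0.5447, 0.16, 0.0936]
eef_rot: [-3.142, -0.0, 0.003]
force: [0.8, -0.3, 0.6]
grip_width: 0.0127
grip_force: 30.0
time_s: 11.23
ee_pos: [0.5447, 0.1601, 0.0886]
eef_rot: [-3.142, -0.0, 0.003]
force: [-0.9, -0.1, 3.3]
grip_width: 0.0126
grip_force: 30.0
```

```bash
python3 -m pendant '[[[0,0,-0.1],0],[[0,0,0],0],[[0,0,0],0],[[0,0,0],0]]'
```

```text
time_s: 11.57
ee_pos: [0.5449, 0.1601, 0.0879]
eef_rot: [-3.141, -0.001, 0.003]
force: [-1.1, -0.7, 7.0]
grip_width: 0.0129
grip_force: 30.0
```

The force is 7 N, above the 3.5 N spring at full travel, so the button is on its stop. The depth agrees too, with the tip at about 16.5 mm.

```bash
python3 -m pendant '[[[0,0,0],0],[[0,0,0],0],[[0,0,0],0],[[0,0,0],0]]'; python3 -c "
from station import ctrl
print(ctrl.hand_in())"
```

```text
time_s: 11.9
ee_pos: [0.5449, 0.1601, 0.088]
eef_rot: [-3.141, -0.001, 0.003]
force: [-0.9, -0.5, 7.0]
grip_width: 0.0127
grip_force: 30.0
the job is handed in; nothing more can be done
None
```

I handed the job in at 11.9 s with the turnbutton at its stop over the shut lid and the gripped screwdriver pressing the reset button onto its stop at 7 N; the hand-in call returned no verdict.

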